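# Hang the instrument bracket on the slotted upright and slide it to the red stop

### The job

Draw the blue instrument bracket out of its grey sleeve and lay it level on the green mat, letting go so you can take it again further back, by the middle of its bar. Press its two hook tabs into the upper two slots of the aluminium upright (between the green strips), push it down until the hooks are fully engaged, and let go. Then slide the carriage, with the bracket hanging on it, along the rail right up to the red stop, leaving the dish, protractor stand and ruler where they are.

Things in the scene. Friction and masses are not known exactly. Their poses are not given: they have to be found in the camera images.
- bracket_center (a point): Loose blue instrument bracket, 0.2 to 0.4 kg: bar 160 long x 24 wide x 30 high, black band at the tail. This point: centre of the bar, half-way up. x runs along the bar from tail to hooks, z up. Balance point about 17 forward (+x) of here. Starts lying level on the table, tail in the sleeve, hooks outward. At +80 to +86 in x is a back plate (see bracket_hook).
- bracket_hook (a point): Bracket's steel back plate: 6 thick, 24 wide, 80 high from the bar's underside. Two hook tabs stick out +x from it, one 40 above the other, each 10 wide: shank 10 high, 12 long, its last 5 mm with a lip turned down 10 below the shank (gap plate to lip 7). This point: on the plate's outer face at the lower shank's underside; 86 forward of and 7 above bracket_center, same axes.
- sleeve: Fixed grey tunnel without floor on the table, 120 long, 56 wide, 50 high; inside 44 wide, 44 high. Origin on the table under the bracket's starting centre (within 5 mm); x points out of the open mouth, which is 20 from the origin; closed end at -100. Only the front 60 of the bar, plate and tabs are exposed; draw the bracket out along +x by at least 105 before raising or turning it (14 headroom).
- mat: Fixed green mat, 160 (its x) x 200 (its y), 2 thick, flat on the table; origin at the centre of its underside. The bracket is laid here level, its centre over the mat (15 or more inside the edges).
- rail: Fixed aluminium rail on the table, 400 long along its y axis, 60 wide, 35 high; origin at the centre of its underside. Red stop block (70 x 16 x 65 high) near its +y end, black one near its -y end.
- carriage (a joint): Position of the grey carriage along the rail's +y, m: 0 at the black stop, 0.140 at the red stop (hard end stop). Starts at 0 to 0.050; about 3 N friction, stays where left, firm in every other direction. Carriage 140 (y) x 90 x 33, top 70 above the table; upright on its middle.
- seat (a point): Middle of the bottom edge of the middle slot, on the upright's front face, 180 above the table. x points into the upright, square to its front, y along the rail to the red stop, z up; moves with the carriage. When the bracket is home bracket_hook lies here (plate against the face, shanks on the slots' bottom edges), x axes alike; let go, its tail sags up to 2.5 degrees.
- slot_top (a point): Middle of the bottom edge of the top slot, 220 above the table, axes as seat. Front wall 5 thick, hollow 40 deep behind. Three slots in a column, each 16 wide, 26 high, bottom edges at 140, 180, 220; the upper two lie between green strips. Tabs enter centrally with shank undersides 13 above the bottom edges (3 to spare all round), then go down 13.
- upright_top (a point): Centre of the top of the aluminium upright's black cap, 310 above the table; axes as seat. The upright is 50 x 50, from 70 to 310 above the table, rigid on the carriage; push it or the carriage sideways.
- dish: Loose white dish, bystander, 100 across, 18 high; origin at the centre of its underside.
- protractor: Loose protractor stand, bystander: white graduated disc 110 across on a wooden foot 70 x 90, 175 high; origin at the centre of its underside.
- ruler: Loose steel ruler, bystander, 200 x 25 x 4; origin at the centre of its underside, x along it.

How it is judged:
By the outcome, as a careful person would: the job done as asked, in the order asked, and still so for the second after the job is handed in, with the robot touching nothing.
It also fails if it takes over 72 s, if anything falls off the work surface, if the arm or the gripper's body presses on something with over 40 N, if the wrist force passes 120 N, or if a joint passes its speed limit or range.

### The arm

A 6-joint arm with a two-finger parallel gripper is mounted at the origin on the work surface. World frame = base frame: x ahead of the robot, y to its left, z up, the work surface at z = 0. Lengths are in m, angles in rad, forces in N, time in s.
With the tool pointing down it reaches from about 0.375 to 0.9 m from the base axis. Payload 3.1 kg.
Tool frame: the origin (TCP) lies between the finger pads; the fingertips stand 22 mm ahead of it and the grasp point (between the pads) lies 3 mm ahead of it; z points along the fingers, y is the line along which they close (so a half turn about z gives the same grasp; the last joint's range is limited). The gripper opens to 87 mm and grips with 3 to 60 N. Pads are 19 mm wide; open, the fingers measure 117 mm over their backs; the gripper's body (75 mm by 190 mm) begins 51 mm behind the grasp point.
Start: joints at [1.05, 0.527, 1.433, -0, 1.181, -0.178], TCP at [0.21, 0.589, 0.245] pointing down, gripper open.
Joint ranges: [-3.08, 3.08], [-0.75, 2.2], [0.22, 2.44], [-1.43, 4.57], [0, 2.65], [-2.85, 2.85]. Speed limits (rad/s): [2.79, 2.79, 3.14, 3.14, 3.14, 3.14].

### API

Orientations are given as a unit quaternion [x, y, z, w].
In Python, from rig import get_obs, camera, get_calibration, hand_in, cut_out gives the robot as it stands.
- The arm moves only by the shell command python3 -m inch 'ROWS' [OPENING] [FORCE]. ROWS is JSON, one flat list of numbers, 6 for each row, row after row: the shift along the tool's x, y, z scaled (see below), then the turn, a rotation vector about the tool's x, y, z scaled (see below). A call has 1 to 20 rows; each row is the pose to reach, as a shift and turn from the pose commanded when the call began, along the tool's axes at that moment; what a row does not reach only later rows make up. The controller multiplies each number of a shift by 0.08 m and each number of a turn by 90 degrees. A row lasts 1/12 s, in which the tool goes at most 41.7 mm and 7.16 degrees, less where a joint would pass 70% of its speed; a pose out of reach is approached as far as the arm can. A call with a number of a shift or a turn outside -1 to 1 is refused whole. A call with a gripper value outside its range is refused whole. OPENING is the finger opening in mm, from 0 to 87, set as the call begins (- or left out, the last holds). The fingers move at their own pace and stop on an object; FORCE is the grip in N (left out, the last holds). Time passes only in rows, so rows that repeat a pose let the fingers close. It gives the time, the measured TCP pose, the force, the opening and the grip force at its end, in the units of the state.
- get_obs(): the state, without advancing time (a new reading comes with each control period).
- camera(name): name is "side" or "top"; returns the picture (400x640x3 uint8, red, green, blue); there is no depth.
- get_calibration(name): a dict with "vertical_fov" (degrees; the focal length in pixels is half the picture's height over the tangent of half this angle, whatever the lens; pixels are square), "cx", "cy" (the principal point, pixels), "T" (4x4, takes a point from camera to world coordinates). Camera axes: x right, y down, z forward; pixel columns grow to the right and rows downward; lengths in m; the calibration is good to about 2 mm. A picture is of the moment at which its call begins. get_calibration takes no time and is no camera call.
- hand_in(): hands the job in; it is judged then, once.
Trained networks look in the newest picture that a camera, given by its name, has taken for a name from the list of things; names that differ only in an ending like _2 or _b are one class to them, and where a whole thing is asked for, a point or a joint stands for the part that bears it (a point fixed in the world has none). Each returns a list of dicts, best first, with "conf" (0 to 1); they miss things now and then, are a little off and sometimes report something else, mostly with a low value. They report only what shows in the picture. A call takes as long as a camera call.
- cut_out(camera, thing): "region" (400x640 bool, what is visible of it) and "bbox" ([left, top, right, bottom] in pixels, round what is visible of it).
The state is a dict: "time": time; "q": joint angles; "joint_velocities": joint speeds; "joint_torque": joint torques, N m; "position": TCP position; "tool_rot": TCP orientation; "ft_force": force on the tool from outside, world axes, zero at the start; "moment": the same for the moment, N m; "grip_width": finger opening in m; "grip_force": force on a finger pad.
Only numpy, scipy, OpenCV 4.12 (cv2) and the standard library are available. Lean on these libraries where they do the work, as an engineer would, in place of code of your own. Each camera call takes 0.05 s, during which the arm holds its last target. There are 200 camera calls.

## Working session

There is one attempt and no reset: what is moved stays moved. The work goes in short steps, Python scripts to look and compute and a shell command to move; the robot and the scene stay as the last step left them, time stands still between calls to the robot, and variables do not carry over. Pictures are saved under pics/ and viewed, at most 10 in all, crops included, and the job is handed in when it is done.

```bash
mkdir -p pics; ls; cat > h.py <<'E'
import numpy as np, cv2
from rig import *
from scipy.spatial.transform import Rotation as R
def cal(n):
    c=get_calibration(n); f=200/np.tan(np.radians(c["vertical_fov"])/2)
    return f,c["cx"],c["cy"],np.array(c["T"])
def ray(n,u,v):
    f,cx,cy,T=cal(n); d=T[:3,:3]@np.array([(u-cx)/f,(v-cy)/f,1]); return T[:3,3],d
def onz(n,u,v,z):
    o,d=ray(n,u,v); return o+d*(z-o[2])/d[2]
def proj(n,p):
    f,cx,cy,T=cal(n); q=np.linalg.inv(T)@np.append(p,1); return np.array([cx+f*q[0]/q[2],cy+f*q[1]/q[2]])
E
python3 - <<'E'
from h import *
print(get_obs())
for n in("side","top"):
    im=camera(n); cv2.imwrite(f"pics/{n}0.png",im[...,::-1]); np.save(f"{n}0.npy",im)
    c=get_calibration(n);print(n,c)
    for t in("bracket_center","sleeve","mat","rail","carriage","upright_top","dish","protractor","ruler"):
        for d in cut_out(n,t)[:1]: print(t,round(d["conf"],2),d["bbox"], cv2.minAreaRect(np.argwhere(d["region"])[:,::-1].astype(np.float32)))
E
```

```text
pics
{'time': 0.0, 'q': array([ 1.04950859e+00,  5.28414778e-01,  1.43392629e+00, -3.13562795e-05,
        1.18139136e+00, -1.78506338e-01]), 'joint_velocities': array([-1.92051641e-03,  9.36649084e-04,  1.34991992e-03, -5.77162928e-04,
       -9.80314234e-05,  5.66491998e-04]), 'joint_torque': array([ 1.45115901e-03, -4.40036595e+01, -1.76593906e+01,  6.33975654e-02,
        5.82370092e-02, -1.52077669e-04]), 'position': array([0.2096981 , 0.58803032, 0.24359553]), 'tool_rot': array([ 1.70546860e-01,  9.85348986e-01, -1.01002814e-03, -3.53138060e-04]), 'ft_force': array([0.20893845, 0.19814353, 0.23207789]), 'moment': array([-0.00721368, -0.06969248, -0.01276342]), 'grip_force': 0.0, 'grip_width': 0.08713251863395934}
side {'vertical_fov': 53.001694344260585, 'cx': 319.7207169156734, 'cy': 201.52479934944554, 'T': array([[ 0.75787493, -0.37681198,  0.53257706,  0.04438679],
       [-0.65229496, -0.45230113,  0.6082228 , -0.53727917],
       [ 0.01169956, -0.80835414, -0.58858024,  0.76766023],
       [ 0.        ,  0.        ,  0.        ,  1.        ]])}
bracket_center 0.75 [404.1,
[... 2038 characters left out ...]
83984375)
carriage 0.84 [252.7, 178.3, 297.7, 225.4] ((272.8999938964844, 200.70001220703125), (46.80171203613281, 34.785057067871094), 71.56505584716797)
upright_top 0.61 [252.8, 178.4, 295.2, 225.5] ((272.3999938964844, 200.20001220703125), (46.80171203613281, 33.5201416015625), 71.56505584716797)
dish 0.68 [210.4, 227.9, 240.3, 259.6] ((224.50001525878906, 242.50001525878906), (28.284271240234375, 29.698482513427734), 45.0)
protractor 0.8 [176.9, 172.3, 217.9, 204.1] ((192.91378784179688, 184.53451538085938), (43.85635757446289, 20.22119140625), 23.198591232299805)
ruler 0.9 [323.3, 151.5, 384.8, 170.3] ((355.4999694824219, 161.5), (8.675945281982422, 57.6905632019043), 79.69515228271484)
```

View pics/top0.png

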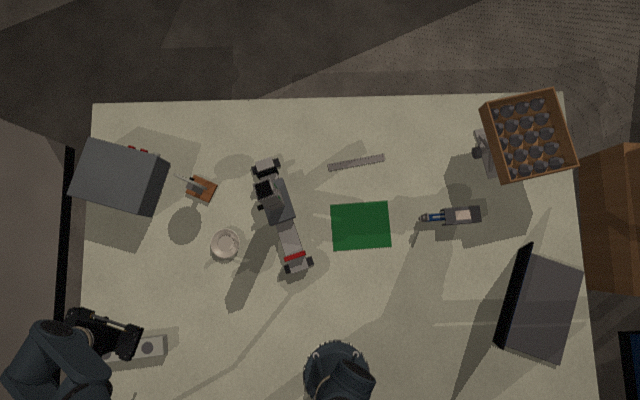

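View pics/side0.png

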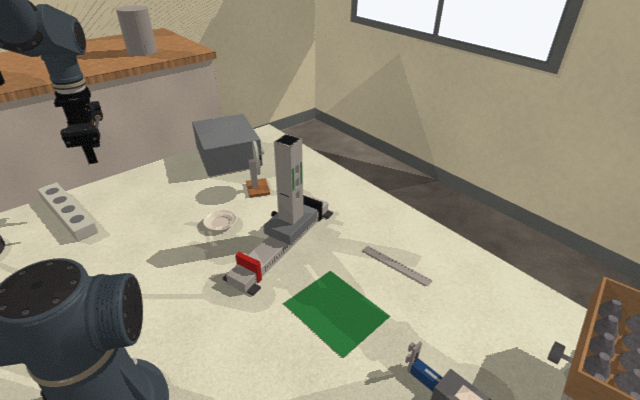

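```bash
python3 - <<'E'
from h import *
t=np.load("top0.npy")[...,::-1];s=np.load("side0.npy")[...,::-1]
a=cv2.resize(t[190:240,410:490],None,fx=5,fy=5,interpolation=2); b=cv2.resize(t[150:280,235:325],None,fx=4,fy=4,interpolation=2)
c=cv2.resize(s[335:400,395:495],None,fx=4,fy=4,interpolation=2); 
o=np.zeros((600,800,3),np.uint8); o[:250,:400]=a; o[:520,420:780]=b; o[260:520,:400]=c
cv2.imwrite("pics/crop1.png",o)
for n,r,z in(("top",cut_out("top","sleeve")[0]["region"],.05),("top",cut_out("top","mat")[0]["region"],.002),("side",cut_out("side","mat")[0]["region"],.002)):
    P=np.array([onz(n,u,v,z)[:2] for v,u in np.argwhere(r)],np.float32); m=cv2.minAreaRect(P); print(n,P.mean(0),m)
    # PCA dir
    w,V=np.linalg.eigh(np.cov(P.T)); print("axis",V[:,1],np.sqrt(12*w))
for n,im in(("top",t),("side",s)):
    h=cv2.cvtColor(im.copy(),cv2.COLOR_BGR2HSV)
    m=(h[...,0]>98)&(h[...,0]<125)&(h[...,1]>110)&(h[...,2]>60)
    k,l,st,ce=cv2.connectedComponentsWithStats(m.astype(np.uint8))
    for i in range(1,k):
        if st[i,4]>15: print(n,"blue",st[i],ce[i],onz(n,*ce[i],.03))
    m=((h[...,0]<8)|(h[...,0]>172))&(h[...,1]>150)&(h[...,2]>60)
    k,l,st,ce=cv2.connectedComponentsWithStats(m.astype(np.uint8))
    for i in range(1,k):
        if st[i,4]>15: print(n,"red",st[i],ce[i],onz(n,*ce[i],.065), cv2.minAreaRect(np.argwhere(l==i)[:,::-1].astype(np.float32)))
E
```

```text
top [ 0.50785375 -0.429618  ] ((0.507780134677887, -0.428227037191391), (0.05768117681145668, 0.12742292881011963), 4.131191730499268)
axis [-0.04683532  0.99890262] [0.0562112  0.12221395]Traceback (most recent call last):
  File "<stdin>", line 8, in <module>
  File "h.py", line 10, in onz
    o,d=ray(n,u,v); return o+d*(z-o[2])/d[2]
        ~~~^^^^^^^
  File "h.py", line 8, in ray
    f,cx,cy,T=cal(n); d=T[:3,:3]@np.array([(u-cx)/f,(v-cy)/f,1]); return T[:3,3],d
              ~~~^^^
  File "h.py", line 5, in cal
    c=get_calibration(n); f=200/np.tan(np.radians(c["vertical_fov"])/2)
ValueError: time passes only in moves, steps and waits
```

View pics/crop1.png

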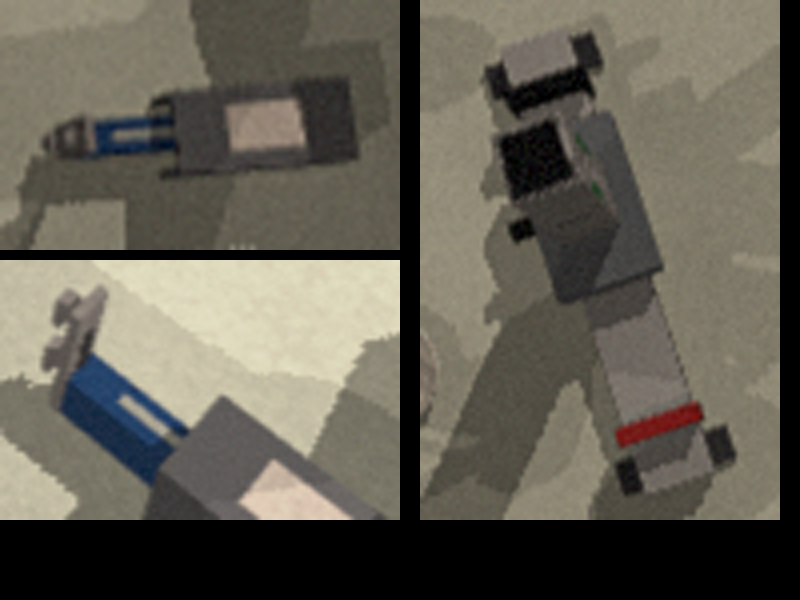

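```bash
sed -i 's/^def cal(n):/import functools\n@functools.lru_cache\ndef cal(n):/' h.py; python3 - <<'E'
from h import *
t=np.load("top0.npy")[...,::-1];s=np.load("side0.npy")[...,::-1]
o=cv2.resize(s[125:305,215:345],None,fx=5.5,fy=5.5,interpolation=2)
o=cv2.resize(s[128:308,215:345],None,fx=3.3,fy=3.3,interpolation=2);p=np.zeros((600,800,3),np.uint8);p[:594,:429]=o
e=cv2.resize(s[128:203,265:327],None,fx=5.9,fy=5.9,interpolation=2);p[:e.shape[0],430:430+e.shape[1]]=e
cv2.imwrite("pics/crop2.png",p)
camera("side");camera("top")
for n,th in(("top","mat"),("side","mat"),("top","ruler"),("side","ruler"),("top","dish"),("top","protractor"),("side","rail")):
    r=cut_out(n,th)[0]["region"]
    P=np.array([onz(n,u,v,.002)[:2] for v,u in np.argwhere(r)],np.float32); m=cv2.minAreaRect(P); print(n,th,P.mean(0),m)
for n,im in(("top",t),("side",s)):
    h=cv2.cvtColor(im.copy(),cv2.COLOR_BGR2HSV)
    for nm,m,z in(("blue",(h[...,0]>98)&(h[...,0]<125)&(h[...,1]>110)&(h[...,2]>60),.03),("red",((h[...,0]<8)|(h[...,0]>172))&(h[...,1]>150)&(h[...,2]>60),.065)):
        k,l,st,ce=cv2.connectedComponentsWithStats(m.astype(np.uint8))
        for i in range(1,k):
            if st[i,4]>15 :
                P=np.array([onz(n,u,v,z)[:2] for v,u in np.argwhere(l==i)],np.float32)
                w,V=np.linalg.eigh(np.cov(P.T)); print(n,nm,st[i],P.mean(0),V[:,1],np.sqrt(12*w))
E
```

```text
top mat [ 0.48561108 -0.09733036] ((0.4855458736419678, -0.09696013480424881), (0.15984010696411133, 0.20654089748859406), 2.877450704574585)
side mat [ 0.47873306 -0.10517297] ((0.4826059937477112, -0.09832073748111725), (0.16244719922542572, 0.20414459705352783), 2.227736473083496)
top ruler [ 0.5077743 -0.3445472] ((0.5081048011779785, -0.3433153033256531), (0.028767243027687073, 0.08693989366292953), 2.837724447250366)
side ruler [ 0.7065508  -0.09943067] ((0.705064594745636, -0.09269257634878159), (0.028738554567098618, 0.19740663468837738), 9.340044021606445)
top dish [0.43640453 0.36802936] ((0.4360450804233551, 0.36841970682144165), (0.09547102451324463, 0.09425604343414307), 44.483455657958984)
top protractor [0.63194203 0.45785573] ((0.6417252421379089, 0.47886335849761963), (0.15595239400863647, 0.07111003994941711), 64.08650207519531)
side rail [0.6066042 0.2851821] ((0.6977642774581909, 0.33927708864212036), (0.8718674182891846, 0.26327019929885864), 44.56767272949219)
top blue [429 214  11   7  32] [ 0.50439507 -0.34061906] [-0.12396075  0.99228712] [0.02323523 0.03775011]
top red [284 251  22  11  97] [0.38771194 0.12530032] [-0.28764286  0.95773774] [0.01428752 0.07077064]
side blue [411 359  30  32 403] [ 0.49242896 -0.34351692] [0.17804208 0.98402287] [0.0346491  0.05664416]
side red [236 252  26  30 335] [0.37851188 0.10314865] [-0.01444934  0.9998956 ] [0.03240671 0.09776732]
```

View pics/crop2.png

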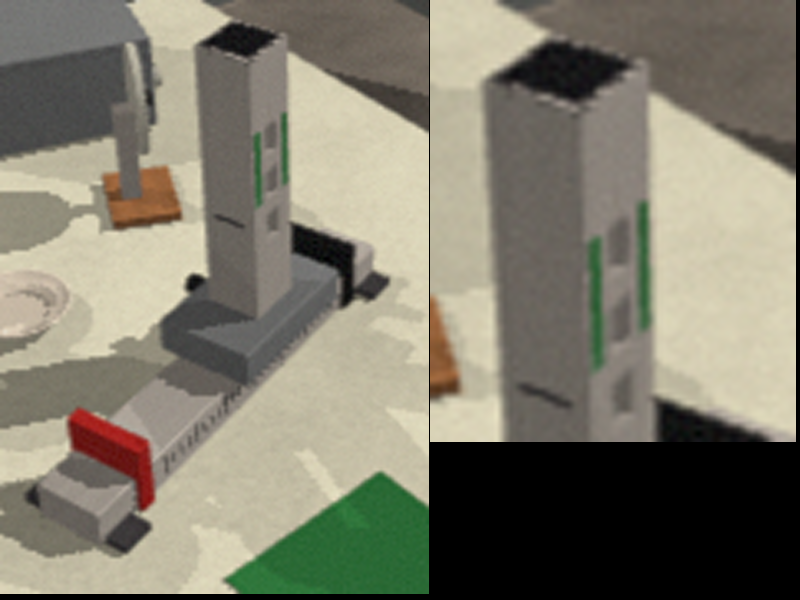

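```bash
cat > fit.py <<'E'
from h import *
from scipy.optimize import least_squares
S=lambda x,y:(215+(x+.5)/3.3-.5,128+(y+.5)/3.3-.5)
S2=lambda x,y:(265+(x-430+.5)/5.9-.5,128+(y+.5)/5.9-.5)
Tp=lambda x,y:(235+(x-420+.5)/4-.5,150+(y+.5)/4-.5)
# points in rail frame: (x, y, z, moves?)
U=.025
pts=[("side",S2(488,80),(U,U,.31,1)),("side",S2(582,108),(-U,U,.31,1)),("side",S2(648,62),(-U,-U,.31,1)),
("side",S(258,318),(-U,U,.07,1)),("side",S(291,288),(-U,-U,.07,1)),
("side",S(249,352),(-.045,.07,.07,1)),("side",S(163,320),(.045,.07,.07,1)),("side",S(340,263),(-.045,-.07,.07,1)),
("top",Tp(497,137),(U,-U,.31,1)),("top",Tp(560,121),(-U,-U,.31,1)),("top",Tp(575,180),(-U,U,.31,1)),("top",Tp(511,198),(U,U,.31,1)),
("top",Tp(612,112),(-.045,-.07,.07,1)),("top",Tp(662,268),(-.045,.07,.07,1)),("top",Tp(560,302),(.045,.07,.07,1)),
("top",Tp(616,430),(.035,.14,.065,0)),("top",Tp(699,404),(-.035,.14,.065,0)),
("side",S(70,409),(.035,.14,.065,0)),("side",S(151,437),(-.035,.14,.065,0)),]
def world(p,c):
    x,y,yaw,s=p; c=np.array(c); yy=c[1]+(s-.07 if c[3] else 0)
    return np.array([x+np.cos(yaw)*c[0]-np.sin(yaw)*yy,y+np.sin(yaw)*c[0]+np.cos(yaw)*yy,c[2]])
def res(p): return np.concatenate([proj(n,world(p,c))-px for n,px,c in pts])
f=least_squares(res,[.52,.16,1.86,.02],loss="soft_l1")
p=f.x; print(p,np.degrees(p[2])); print(np.round(res(p).reshape(-1,2),1).tolist())
print("upright",world(p,(0,0,.31,1)),"seat",world(p,(-.025,0,.18,1)))
# bracket from side crop (4x, origin 395,335 at y 260) & top crop (5x, origin 410,190)
B=lambda x,y:(395+(x+.5)/4-.5,335+(y-260+.5)/4-.5)
A=lambda x,y:(410+(x+.5)/5-.5,190+(y+.5)/5-.5)
# bracket: bar bottom front edge corners, bar top
q=[("side",B(62,408),(.08,.012,0.0)),("side",B(63,372),(.08,.012,.03)),("side",B(106,290),(.08,-.012,.08)),
("side",B(82,288),(.08,.012,.08)),("top",A(95,156),(.08,.012,.03)),("top",A(95,118),(.08,-.012,.03))]
k=[("side",B(221,396),(.02,-.028,.05)),("side",B(163,456),(.02,.028,.05)),("top",A(174,92),(.02,-.028,.05)),("top",A(178,176),(.02,.028,.05)),("top",A(350,78),(-.1,-.028,.05)),("top",A(357,158),(-.1,.028,.05))]
def w2(p,c):
    x,y,a=p; return np.array([x+np.cos(a)*c[0]-np.sin(a)*c[1],y+np.sin(a)*c[0]+np.cos(a)*c[1],c[2]])
for nm,L in(("bracket",q),("sleeve",k)):
    r=lambda p:np.concatenate([proj(n,w2(p,c))-px for n,px,c in L])
    g=least_squares(r,[.506,-.39,1.61],loss="soft_l1"); print(nm,g.x,np.degrees(g.x[2]),np.round(r(g.x).reshape(-1,2),1).tolist())
E
python3 fit.py
```

```text
[0.52626594 0.16944181 1.88199147 0.02655708] 107.83016808218102
[[-0.9, -0.4], [-0.0, 0.1], [0.4, -0.2], [0.3, -0.1], [0.3, -0.5], [-0.4, 1.3], [-1.4, -0.5], [-0.2, 1.3], [-1.9, -0.6], [0.2, -2.7], [2.3, -0.0], [0.4, 1.7], [-0.6, -1.1], [0.5, -0.3], [-0.2, 0.4], [-0.1, 0.6], [-0.3, -0.2], [2.3, -0.7], [-0.4, 1.3]]
upright [0.56762223 0.18274388 0.31      ] seat [0.57527714 0.15894468 0.18      ]
bracket [ 0.49912368 -0.39338209  1.50267687] 86.0970423430817 [[-1.0, -0.3], [0.8, 0.4], [2.1, -0.2], [-0.2, 6.7], [-3.6, -0.3], [-3.6, 0.2]]
sleeve [ 0.50565591 -0.39424526  1.61291436] 92.41318550361613 [[0.4, -2.1], [-1.5, 1.6], [-0.6, -0.5], [0.5, -0.5], [0.1, -0.2], [0.8, 0.6]]
```

```bash
python3 -m inch '[-1,-1,-1,0,0,0.755, -1,-1,-1,0,0,0.755, -1,-1,-1,0,0,0.755, -1,-1,-1,0,0,0.755, -1,-1,-1,0,0,0.755, -1,-1,-1,0,0,0.755, -1,-1,-1,0,0,0.755, -1,-1,-1,0,0,0.755, -1,-1,-1,0,0,0.755, -1,-1,-1,0,0,0.755]' 87 
cat > go.py <<'E'
from h import *
import sys
def go(p,yaw=None):
    o=get_obs(); Rm=R.from_quat(o["tool_rot"]).as_matrix()
    print("t",round(o["time"],2),"pos",np.round(o["position"],4),"yaw_x",round(np.degrees(np.arctan2(Rm[1,0],Rm[0,0])),2),"zaxis",np.round(Rm[:,2],3),"q",np.round(o["q"],2),"F",np.round(o["ft_force"],1),"w",round(o["grip_width"],4),round(o["grip_force"],1))
    if p is not None:
        print("shift/0.08:",np.round(Rm.T@(np.array(p)-o["position"])/.08,3))
        if yaw is not None:
            Rd=R.from_euler("z",yaw,degrees=True).as_matrix()@np.diag([1,-1,-1.]); print("turn/90:",np.round(np.degrees(R.from_matrix(Rm.T@Rd).as_rotvec())/90,4))
if __name__=="__main__":
    a=[float(x) for x in sys.argv[1:]]; go(a[:3] or None,a[3] if len(a)>3 else None)
E
python3 go.py 0.504 -0.357 0.12 92.4
```

```text
time: 2.43
position: [0.2585, 0.4863, 0.3246]
tool_rot: [0.694, 0.72, 0.0, 0.0]
ft_force: [-0.4, -0.8, 0.3]
grip_width: 0.0871
grip_force: 0.0
t 2.43 pos [0.2585 0.4863 0.3246] yaw_x 92.1 zaxis [ 0.  0. -1.] q [ 0.88  0.34  1.52 -0.    1.28  0.84] F [-0.4 -0.8  0.3] w 0.0871 0.0
shift/0.08: [-10.647   2.68    2.557]
turn/90: [ 0.0001 -0.0001 -0.0033]
```

```bash
python3 -m inch '[-1,1,-1,0,0,0,-1,1,-1,0,0,0,-1,1,-1,0,0,0,-1,1,-1,0,0,0]' >/dev/null
python3 -m inch '[-1,1,0,0,0,0,-1,1,0,0,0,0,-1,1,0,0,0,0]' >/dev/null
python3 -m inch '[-1,0,0,0,0,0,-1,0,0,0,0,0]' 
python3 -m inch '[-1,0,0,0,0,0,-1,0,0,0,0,0]' >/dev/null
python3 -m inch '[-1,0,0,0,0,0,-1,0,0,0,0,0]' >/dev/null
python3 -m inch '[-1,0,0,0,0,0,-1,0,0,0,0,0]' >/dev/null
python3 -m inch '[-1,0,0,0,0,0,-1,0,0,0,0,0]' >/dev/null
python3 -m inch '[-1,0,0,0,0,0,-1,0,0,0,0,0]' 
python3 -m inch '[-1,0.6,1,0,0,-0.003,-1,0.6,1,0,0,-0.003,-1,0.6,1,0,0,-0.003]' >/dev/null
python3 go.py 0.504 -0.357 0.12 92.4
```

```text
time: 3.18
position: [0.4291, 0.252, 0.4037]
tool_rot: [0.692, 0.722, -0.001, -0.0]
ft_force: [0.8, -0.3, 0.7]
grip_width: 0.0872
grip_force: 0.0
time: 4.02
position: [0.4448, -0.1481, 0.4044]
tool_rot: [0.692, 0.722, 0.0, -0.0]
ft_force: [0.5, 1.5, -0.9]
grip_width: 0.0872
grip_force: 0.0
t 4.27 pos [ 0.497  -0.2258  0.3236] yaw_x 92.59 zaxis [ 0.001 -0.    -1.   ] q [-0.63  0.33  1.53  0.    1.28 -0.68] F [ 1.3  0.4 -0. ] w 0.0871 0.0
shift/0.08: [-1.641  0.01   2.545]
turn/90: [0.0008 0.0002 0.0021]
```

```bash
python3 -m inch '[-0.82,0,1,0,0,0.002,-0.82,0,1,0,0,0.002,-0.82,0,1,0,0,0.002]' >/dev/null
python3 -m inch '[-0.82,0,1,0,0,0,-0.82,0,1,0,0,0,-0.82,0,1,0,0,0]' >/dev/null
python3 -m inch '[0,0,0.55,0,0,0,0,0,0.55,0,0,0,0,0,0.55,0,0,0]' >/dev/null
python3 go.py 0.504 -0.357 0.026 92.4
python3 - <<'E'
from h import *
s=camera("side")[...,::-1]; t=camera("top")[...,::-1]
o=np.zeros((600,800,3),np.uint8);o[:480,:440]=cv2.resize(s[280:400,385:495],None,fx=4,fy=4,interpolation=2)
o[:420,450:800]=cv2.resize(t[165:249,410:480],None,fx=5,fy=5,interpolation=2)
cv2.imwrite("pics/c3.png",o)
for p in ((.5,-.31,.03),(.504,-.357,.03)): print(proj("side",p),proj("top",p))
E
```

```text
t 5.02 pos [ 0.5007 -0.3531  0.1176] yaw_x 92.48 zaxis [-0.006  0.006 -1.   ] q [-0.8   0.68  1.56  0.    0.91 -0.84] F [ 0.3 -0.9  0.2] w 0.087 0.0
shift/0.08: [-0.058  0.046  1.145]
turn/90: [-0.0035 -0.0042  0.0009]
[412.44714684 359.9013659 ] [423.99955899 218.35905692]
[432.694084   375.26093473] [437.86622001 216.79639856]
```

View pics/c3.png

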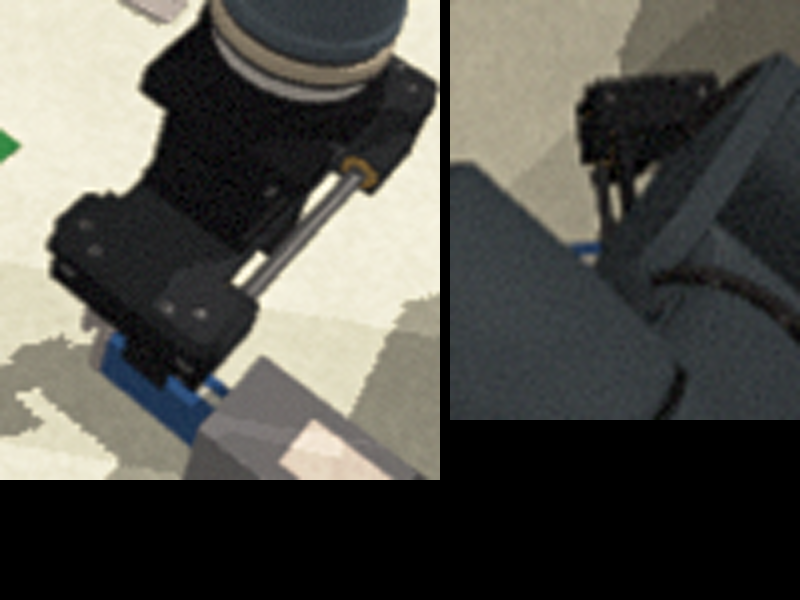

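```bash
python3 - <<'E'
from h import *
B=lambda x,y:(395+(x+.5)/4-.5,335+(y-260+.5)/4-.5)
for (x,y,z,l) in((62,408,0,.012),(63,372,.03,.012),(93,352,.03,-.012),(106,290,.08,-.012)):
    p=onz("side",*B(x,y),z); a=np.radians(92.4); d=np.array([np.cos(a),np.sin(a)]); n=np.array([-d[1],d[0]]); print(p, "centre est",p[:2]-.08*d-l*n)
E
```

```text
[ 4.93703695e-01 -3.14596263e-01  1.11022302e-16] centre est [ 0.50904322 -0.39402358]
[ 0.49197923 -0.31114321  0.03      ] centre est [ 0.50731876 -0.39057053]
[ 0.51255649 -0.31393096  0.03      ] centre est [ 0.50391707 -0.39436329]
[ 0.51294087 -0.31191421  0.08      ] centre est [ 0.50430144 -0.39234655]
```

```bash
python3 -m inch '[-0.05,0.045,0.5,-0.0035,-0.004,0,-0.05,0.045,1,-0.0035,-0.004,0,-0.05,0.045,1,-0.0035,-0.004,0,-0.05,0.045,1,-0.0035,-0.004,0]' 
python3 -m inch '[0,0,0.05,0,0,0,0,0,0.1,0,0,0,0,0,0.1,0,0,0,0,0,0.1,0,0,0]' >/dev/null; python3 go.py 0.504 -0.357 0.027 92.4
```

```text
time: 5.45
position: [0.5059, -0.3579, 0.0407]
tool_rot: [0.691, 0.723, -0.0, 0.003]
ft_force: [0.5, 0.0, 0.3]
grip_width: 0.0867
grip_force: 0.0
t 5.78 pos [ 0.5072 -0.36    0.0349] yaw_x 92.5 zaxis [ 0.008 -0.009 -1.   ] q [-0.8   0.8   1.58 -0.    0.74 -0.84] F [-0.3 -0.5 -0.2] w 0.0872 0.0
shift/0.08: [ 0.04  -0.039  0.098]
turn/90: [0.0051 0.0058 0.0012]
```

```bash
python3 -m inch '[0.04,-0.035,0.095,0.0045,0.005,0,0.04,-0.035,0.095,0.0045,0.005,0,0.04,-0.035,0.095,0.0045,0.005,0,0.04,-0.035,0.095,0.0045,0.005,0,0.04,-0.035,0.095,0.0045,0.005,0]' >/dev/null; python3 go.py 0.504 -0.357 0.027 92.4
```

```text
t 6.2 pos [ 0.5035 -0.3562  0.0249] yaw_x 92.5 zaxis [-0.002  0.001 -1.   ] q [-0.8   0.82  1.59 -0.    0.74 -0.84] F [0.4 0.2 0.3] w 0.0872 0.0
shift/0.08: [-0.01   0.006 -0.027]
turn/90: [-0.001  -0.001   0.0011]
```

```bash
python3 -m inch '[0,0,0,0,0,0,0,0,0,0,0,0,0,0,0,0,0,0,0,0,0,0,0,0,0,0,0,0,0,0,0,0,0,0,0,0,0,0,0,0,0,0,0,0,0,0,0,0,0,0,0,0,0,0]' 15 35 ; python3 go.py
```

```text
time: 6.95
position: [0.5034, -0.3562, 0.0249]
tool_rot: [0.692, 0.722, -0.0, -0.001]
ft_force: [0.4, -0.3, 1.0]
grip_width: 0.0351
grip_force: 0.0
t 6.95 pos [ 0.5034 -0.3562  0.0249] yaw_x 92.5 zaxis [-0.002  0.001 -1.   ] q [-0.8   0.82  1.59 -0.    0.74 -0.84] F [ 0.4 -0.3  1. ] w 0.0351 0.0
```

```bash
python3 -m inch '[0,0,0,0,0,0,0,0,0,0,0,0,0,0,0,0,0,0,0,0,0,0,0,0,0,0,0,0,0,0]' 15 35 ; python3 go.py
```

```text
time: 7.37
position: [0.5036, -0.3562, 0.0249]
tool_rot: [0.692, 0.722, 0.0, -0.001]
ft_force: [1.3, 0.4, -0.1]
grip_width: 0.0237
grip_force: 34.9
t 7.37 pos [ 0.5036 -0.3562  0.0249] yaw_x 92.49 zaxis [-0.001  0.001 -1.   ] q [-0.8   0.82  1.59  0.    0.74 -0.84] F [ 1.3  0.4 -0.1] w 0.0237 34.9
```

```bash
python3 -m inch '[0,0,-0.02,0,0,0,0.2,0,-0.02,0,0,0,0.4,0,-0.02,0,0,0,0.6,0,-0.02,0,0,0,0.8,0,-0.02,0,0,0,1,0,-0.02,0,0,0,1,0,-0.02,0,0,0]' ; python3 -m inch '[0.25,0,0,0,0,0,0.5,0,0,0,0,0,0.75,0,0,0,0,0,0.9,0,0,0,0,0,0.9,0,0,0,0,0,0.9,0,0,0,0,0]' 
python3 -m inch '[0,0,-0.5,0,0,0,0,0,-0.8,0,0,0,0,0,-0.8,0,0,0,0,0,-0.8,0,0,0]' >/dev/null; python3 go.py 0.474 -0.0627 0.1 107.8
```

```text
time: 7.95
position: [0.4982, -0.2714, 0.0262]
tool_rot: [0.691, 0.723, 0.0, -0.004]
ft_force: [-0.4, 1.0, -3.2]
grip_width: 0.0234
grip_force: 34.9
time: 8.45
position: [0.4973, -0.2042, 0.0269]
tool_rot: [0.691, 0.723, -0.0, -0.001]
ft_force: [0.7, -0.3, -2.7]
grip_width: 0.0231
grip_force: 34.9
t 8.78 pos [ 0.4983 -0.2064  0.0919] yaw_x 92.45 zaxis [ 0.002 -0.001 -1.   ] q [-0.6   0.64  1.77  0.    0.72 -0.64] F [-0.3 -0.  -3.8] w 0.0238 34.9
shift/0.08: [ 1.808 -0.226 -0.105]
turn/90: [ 0.0012  0.0012 -0.1706]
```

```bash
python3 -m inch '[0.4,0,0,0,0,-0.08,0.8,-0.11,0,0,0,-0.17,1,-0.11,0,0,0,-0.17,1,-0.11,0,0,0,-0.17,1,-0.11,0,0,0,-0.17]' >/dev/null;python3 go.py 0.4745 -0.0627 0.06 107.8
```

```text
t 9.2 pos [ 0.4841 -0.1245  0.09  ] yaw_x 107.86 zaxis [-0.003  0.002 -1.   ] q [-0.48  0.62  1.87  0.    0.66 -0.79] F [ 0.1 -0.7 -3.1] w 0.0234 34.9
shift/0.08: [0.77  0.123 0.376]
turn/90: [-0.0015 -0.0017  0.0006]
```

```bash
python3 -m inch '[0.4,0.12,0.37,0,0,0,0.77,0.12,0.37,0,0,0,0.77,0.12,0.37,0,0,0,0.77,0.12,0.37,0,0,0,0.77,0.12,0.37,0,0,0,0.77,0.12,0.37,0,0,0]' >/dev/null;python3 go.py 0.4745 -0.0627 0.0275 107.8; python3 - <<'E'
from h import *
s=camera("side")[...,::-1]
o=cv2.resize(s[180:340,250:450],None,fx=4,fy=3.75,interpolation=2)
cv2.imwrite("pics/c4.png",o)
E
```

```text
t 9.7 pos [ 0.4766 -0.065   0.0615] yaw_x 107.71 zaxis [ 0.001  0.    -1.   ] q [-0.37  0.66  1.93  0.    0.55 -0.68] F [-0.3  0.2 -2.7] w 0.0239 34.9
shift/0.08: [ 0.036 -0.017  0.426]
turn/90: [ 0.0008  0.0001 -0.0009]
```

View pics/c4.png

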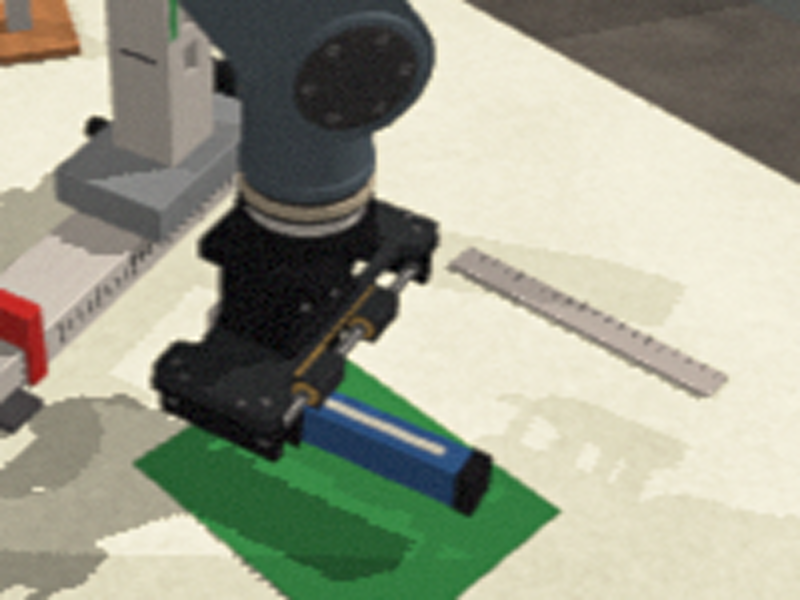

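```bash
python3 -m inch '[0.03,0,0.15,0,0,0,0.03,0,0.28,0,0,0,0.03,0,0.36,0,0,0,0.03,0,0.4,0,0,0,0.03,0,0.42,0,0,0,0.03,0,0.43,0,0,0,0.03,0,0.43,0,0,0]' >/dev/null;python3 go.py 0.4745 -0.0627 0.0265 107.8
```

```text
t 10.33 pos [ 0.4742 -0.0611  0.0271] yaw_x 107.79 zaxis [-0.001  0.001 -1.   ] q [-0.36  0.73  1.95  0.    0.47 -0.67] F [-0.1  0.1 -3.3] w 0.0236 34.9
shift/0.08: [-0.02  -0.003  0.008]
turn/90: [-0.0006 -0.0011 -0.0001]
```

```bash
python3 -m inch '[0,0,0.012,0,0,0,0,0,0.012,0,0,0,0,0,0.012,0,0,0]' >/dev/null;python3 go.py;  python3 -m inch '[0,0,0,0,0,0,0,0,0,0,0,0,0,0,0,0,0,0,0,0,0,0,0,0,0,0,0,0,0,0,0,0,0,0,0,0]' 60 
python3 -m inch '[-0.45,0,0,0,0,0,-0.45,0,0,0,0,0,-0.45,0,0,0,0,0,-0.45,0,0,0,0,0,-0.45,0,0,0,0,0]' 60; python3 go.py 0.4855 -0.097 0.0265 107.8
```

```text
t 10.58 pos [ 0.4743 -0.061   0.0269] yaw_x 107.81 zaxis [-0.001  0.001 -1.   ] q [-0.36  0.73  1.95  0.    0.46 -0.67] F [-2.  -0.6  5.1] w 0.0237 34.9
time: 11.08
position: [0.4741, -0.0609, 0.0259]
tool_rot: [0.589, 0.808, 0.0, -0.001]
ft_force: [1.2, 0.6, 1.0]
grip_width: 0.055
grip_force: 0.0
time: 11.5
position: [0.4842, -0.0944, 0.0258]
tool_rot: [0.589, 0.808, -0.0, -0.002]
ft_force: [0.5, 1.1, 0.1]
grip_width: 0.0599
grip_force: 0.0
t 11.5 pos [ 0.4842 -0.0944  0.0258] yaw_x 107.81 zaxis [-0.003  0.002 -1.   ] q [-0.42  0.74  1.91  0.    0.5  -0.73] F [0.5 1.1 0.1] w 0.0599 0.0
shift/0.08: [-0.036  0.006 -0.008]
turn/90: [-0.0015 -0.0021  0.0001]
```

```bash
python3 -m inch '[-0.025,0,0,0,0,0,-0.025,0,0,0,0,0,-0.025,0,0,0,0,0,-0.025,0,0,0,0,0,-0.025,0,0,0,0,0,-0.025,0,0,0,0,0,-0.025,0,0,0,0,0,-0.025,0,0,0,0,0,-0.025,0,0,0,0,0]' 15 50; python3 go.py 
python3 -m inch '[0,0,-0.5,0,0,0,0,0,-1,0,0,0,0,0,-1,0,0,0,0,0,-1,0,0,0]' >/dev/null
python3 -m inch '[0,0,-0.5,0,0,0,0,0,-1,0,0,0,0,0,-1,0,0,0,0,0,-1,0,0,0]' >/dev/null;python3 go.py 0.6169 0.0294 0.1948 107.8
```

```text
time: 12.25
position: [0.4858, -0.097, 0.026]
tool_rot: [0.589, 0.808, 0.0, -0.001]
ft_force: [0.2, 0.9, 0.1]
grip_width: 0.0233
grip_force: 50.0
t 12.25 pos [ 0.4858 -0.097   0.026 ] yaw_x 107.79 zaxis [-0.001  0.002 -1.   ] q [-0.42  0.74  1.9   0.    0.5  -0.74] F [0.2 0.9 0.1] w 0.0233 50.0
t 12.92 pos [ 0.4865 -0.0976  0.1864] yaw_x 107.8 zaxis [ 0.001  0.    -1.   ] q [-0.42  0.44  1.81  0.    0.89 -0.74] F [-0.3  0.9 -3.5] w 0.0236 50.0
shift/0.08: [ 1.013  2.038 -0.103]
turn/90: [ 0.0004 -0.0001  0.    ]
```

```bash
python3 -m inch '[0.2,0.4,-0.05,0,0,0,0.3,0.8,-0.1,0,0,0,0.3,1,-0.1,0,0,0,0.3,1,-0.1,0,0,0]' >/dev/null
python3 -m inch '[0.2,0.4,0,0,0,0,0.4,0.8,0,0,0,0,0.5,1,0,0,0,0,0.5,1,0,0,0,0,0.5,1,0,0,0,0,0.5,1,0,0,0,0,0.5,1,0,0,0,0]' >/dev/null;python3 go.py 0.6169 0.0294 0.1948 107.8
python3 - <<'E'
from h import *
s=camera("side")[...,::-1];t=camera("top")[...,::-1]
np.save("s5.npy",s)
o=np.zeros((600,800,3),np.uint8); e=cv2.resize(s[125:245,260:340],None,fx=5,fy=5,interpolation=2); o[:,:400]=e
e=cv2.resize(t[155:255,240:320],None,fx=5,fy=5,interpolation=2); o[:500,400:800]=e
cv2.imwrite("pics/c5.png",o)
E
```

```text
t 13.83 pos [0.6167 0.0117 0.1924] yaw_x 107.74 zaxis [-0.006  0.002 -1.   ] q [-0.16  0.58  1.5   0.    1.07 -0.47] F [ 0.8  0.2 -2.9] w 0.0235 50.0
shift/0.08: [ 0.21   0.069 -0.03 ]
turn/90: [-0.0033 -0.0022 -0.0007]
```

View pics/c5.png

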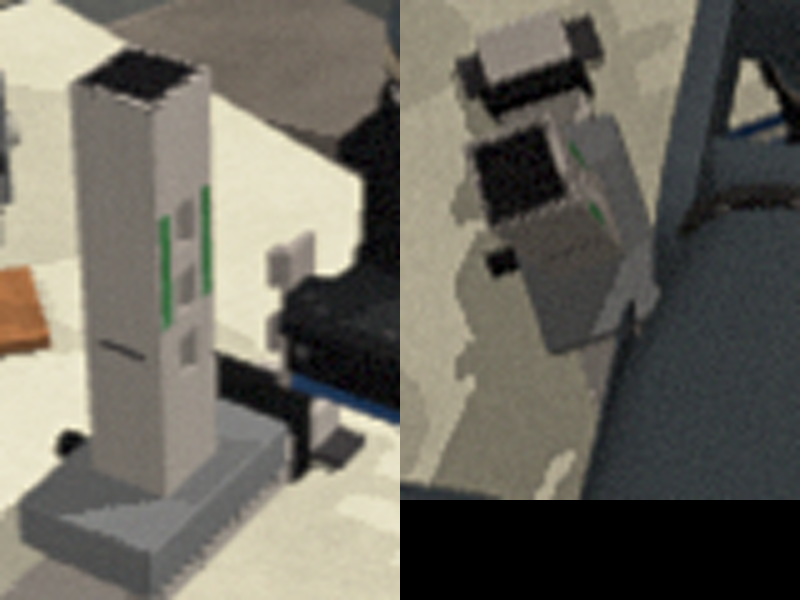

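```bash
python3 -m inch '[0.2,0.07,-0.03,0,0,0,0.4,0.07,-0.03,0,0,0,0.55,0.07,-0.03,0,0,0,0.55,0.07,-0.03,0,0,0,0.55,0.07,-0.03,0,0,0,0.55,0.07,-0.03,0,0,0,0.55,0.07,-0.03,0,0,0,0.55,0.07,-0.03,0,0,0]' >/dev/null;python3 go.py 0.6083 0.0561 0.1948 107.8
cat > ov.py <<'E'
from h import *
import sys
s=camera("side")[...,::-1].copy()
o=get_obs(); Rm=R.from_quat(o["tool_rot"]).as_matrix()
x0,y0,w,hh,k=268,135,64,80,7.5
img=cv2.resize(s[y0:y0+hh,x0:x0+w],None,fx=k,fy=k,interpolation=2)
raw=img.copy()
def P(p): u=proj("side",p); return (int((u[0]+.5-x0)*k),int((u[1]+.5-y0)*k))
a=np.radians(107.83); d=np.array([np.cos(a),np.sin(a),0]); yv=np.array([-d[1],d[0],0]); zv=np.array([0,0,1.])
F=lambda o_,x,y,z: P(o_+x*d+y*yv+z*zv)
seat=np.array([.57528,.15894,.18])
def poly(pp,c): cv2.polylines(img,[np.array(pp)],True,c,1)
for zb in(-.04,0,.04): poly([F(seat,0,q,z) for q,z in((-.008,zb),(.008,zb),(.008,zb+.026),(-.008,zb+.026))],(0,0,255))
poly([F(seat,0,q,z) for q,z in((-.025,-.11),(.025,-.11),(.025,.13),(-.025,.13))],(0,0,255))
# bracket in tool frame: tool x ~ d
bx=Rm[:,0]; bz=-Rm[:,2]; by=np.cross(bz,bx); c=o["position"]-.0090*bz
G=lambda x,y,z:P(c+x*bx+y*by+z*bz)
for zb in(.007,.047):
  for yy in(.005,-.005): poly([G(x,yy,zb+z) for x,z in((.086,0),(.093,0),(.093,-.01),(.098,-.01),(.098,.01),(.086,.01))],(255,0,255))
poly([G(.086,y,z) for y,z in((-.012,-.015),(.012,-.015),(.012,.065),(-.012,.065))],(255,0,255))
out=np.zeros((600,800,3),np.uint8); 
v=np.hstack([raw[:,:400],img[:,:400]]) if len(sys.argv)<3 else img
out[:v.shape[0],:v.shape[1]]=v[:600,:800]; cv2.imwrite(sys.argv[1],out)
E
sed -i 's/x0,y0,w,hh,k=268,135,64,80,7.5/x0,y0,w,hh,k=280,140,64,85,7/' ov.py; python3 ov.py pics/c6.png
```

```text
t 14.6 pos [0.6109 0.0555 0.1964] yaw_x 107.77 zaxis [-0.001  0.001 -1.   ] q [-0.09  0.57  1.51  0.    1.07 -0.4 ] F [-0.8 -0.2 -3. ] w 0.0239 50.0
shift/0.08: [ 0.017 -0.029  0.02 ]
turn/90: [-0.0006 -0.001  -0.0004]
```

View pics/c6.png

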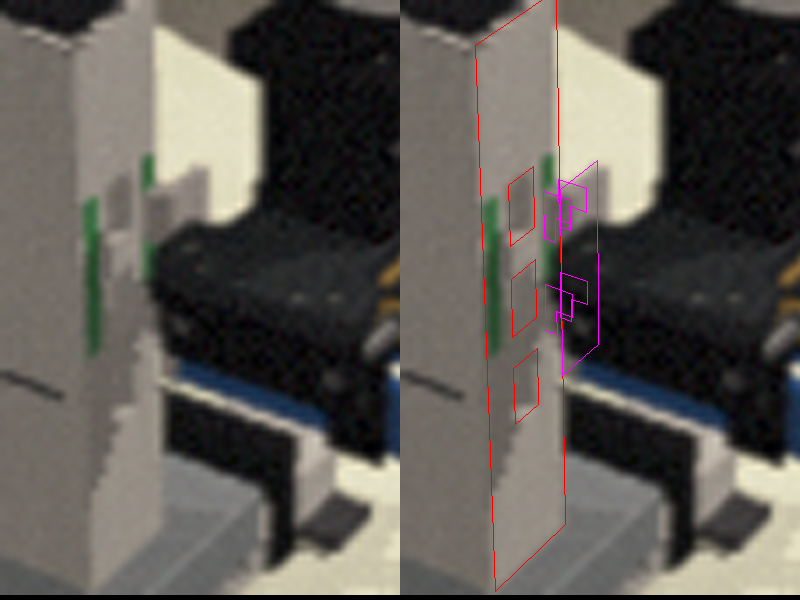

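```bash
python3 -m inch '[0,-0.02,0.01,0,0,0,0,-0.02,0.01,0,0,0,0,-0.02,0.01,0,0,0,0.04,-0.02,0.01,0,0,0,0.08,-0.02,0.01,0,0,0,0.12,-0.02,0.01,0,0,0,0.12,-0.02,0.01,0,0,0,0.12,-0.02,0.01,0,0,0]' >/dev/null;python3 go.py 0.6016 0.077 0.1954 107.8
python3 -m inch '[0.03,0,0,0,0,0,0.06,0,0,0,0,0,0.06,0,0,0,0,0,0.06,0,0,0,0,0]' >/dev/null;python3 go.py 0.6016 0.077 0.1954 107.8
```

```text
t 15.32 pos [0.6061 0.0652 0.1956] yaw_x 107.84 zaxis [-0.002  0.001 -1.   ] q [-0.08  0.56  1.52  0.    1.06 -0.39] F [ 0.1  0.2 -3.3] w 0.0236 50.0
shift/0.08: [ 0.158 -0.008  0.003]
turn/90: [-0.0007 -0.0012  0.0004]
t 15.65 pos [0.6047 0.0695 0.1956] yaw_x 107.81 zaxis [-0.002  0.001 -1.   ] q [-0.07  0.56  1.52  0.    1.06 -0.38] F [ 0.6 -0.3 -2.5] w 0.0241 50.0
shift/0.08: [ 0.101 -0.008  0.003]
turn/90: [-0.0007 -0.0012  0.0002]
```

```bash
python3 -m inch '[0.02,0,0,0,0,0,0.04,0,0,0,0,0,0.06,0,0,0,0,0,0.06,0,0,0,0,0]' >/dev/null;python3 go.py 0.6016 0.077 0.1954 107.8
python3 -m inch '[0.02,0,0,0,0,0,0.04,0,0,0,0,0,0.04,0,0,0,0,0]' >/dev/null;python3 go.py 0.6016 0.077 0.1954 107.8
```

```text
t 15.98 pos [0.6031 0.0743 0.1956] yaw_x 107.81 zaxis [-0.002  0.002 -1.   ] q [-0.06  0.56  1.52  0.    1.06 -0.37] F [ 0.3 -0.4 -3.2] w 0.0236 50.0
shift/0.08: [ 0.038 -0.007  0.003]
turn/90: [-0.0008 -0.0014  0.0001]
t 16.23 pos [0.6021 0.0773 0.1956] yaw_x 107.81 zaxis [-0.002  0.002 -1.   ] q [-0.06  0.56  1.53  0.    1.06 -0.37] F [-0.  -0.4 -2.7] w 0.0236 50.0
shift/0.08: [-0.002 -0.007  0.003]
turn/90: [-0.0008 -0.0014  0.0001]
```

```bash
python3 -m inch '[0.015,0,0,0,0,0,0.03,0,0,0,0,0,0.03,0,0,0,0,0]' >/dev/null;python3 go.py 0.6016 0.077 0.1954 107.8
python3 -m inch '[0.015,0,0,0,0,0,0.03,0,0,0,0,0,0.03,0,0,0,0,0]' >/dev/null;python3 go.py 0.6016 0.077 0.1954 107.8
```

```text
t 16.48 pos [0.6021 0.0775 0.1956] yaw_x 107.83 zaxis [-0.001 -0.002 -1.   ] q [-0.05  0.56  1.53 -0.    1.05 -0.36] F [ 0.8 -4.9 -4.3] w 0.0235 50.0
shift/0.08: [-0.004 -0.008  0.003]
turn/90: [-0.0007  0.0011  0.0003]
t 16.73 pos [0.6022 0.0776 0.1957] yaw_x 107.85 zaxis [ 0.001 -0.006 -1.   ] q [-0.05  0.56  1.53 -0.01  1.05 -0.36] F [  2.1 -10.3  -6. ] w 0.0234 50.0
shift/0.08: [-0.005 -0.009  0.004]
turn/90: [-0.0006  0.0036  0.0005]
```

```bash
python3 -m inch '[-0.05,0,0,0,0,0,-0.05,0,0,0,0,0,-0.05,0,0,0,0,0]' >/dev/null;python3 go.py 0.6016 0.077 0.1954 107.8; python3 ov.py pics/c7.png
```

```text
t 16.98 pos [0.6022 0.0775 0.1956] yaw_x 107.77 zaxis [-0.001  0.001 -1.   ] q [-0.06  0.56  1.53  0.    1.06 -0.37] F [ 0.6 -1.7 -2.9] w 0.0235 50.0
shift/0.08: [-0.004 -0.009  0.003]
turn/90: [-0.0005 -0.0011 -0.0003]
```

View pics/c7.png

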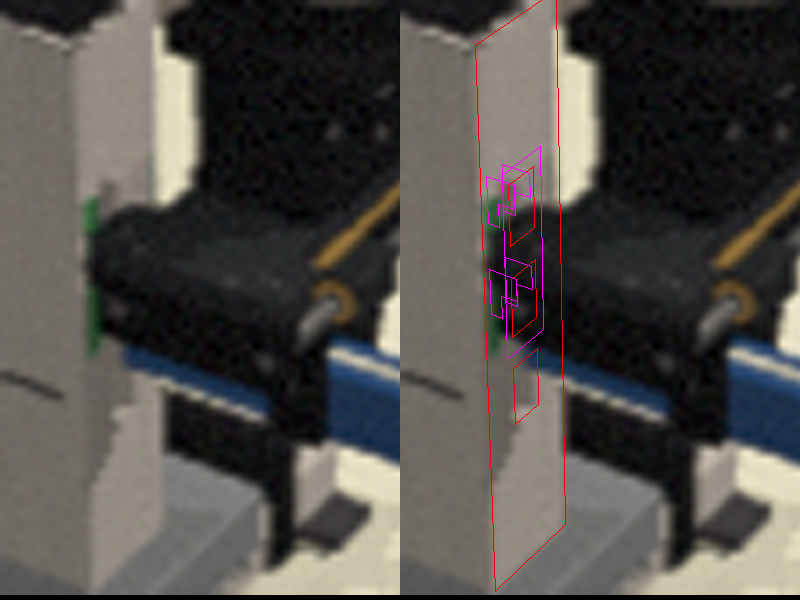

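```bash
python3 -m inch '[0,0,0.03,0,0,0,0,0,0.06,0,0,0,0,0,0.09,0,0,0,0,0,0.09,0,0,0]' >/dev/null;python3 go.py 0.6016 0.077 0.182 107.8
python3 -m inch '[0,0,0.03,0,0,0,0,0,0.06,0,0,0,0,0,0.06,0,0,0,0,0,0.06,0,0,0]' >/dev/null;python3 go.py 0.6016 0.077 0.182 107.8
```

```text
t 17.37 pos [0.6024 0.0776 0.1882] yaw_x 107.8 zaxis [-0.001  0.001 -1.   ] q [-0.06  0.57  1.53  0.    1.04 -0.37] F [ 1.7 -2.3 -3.1] w 0.0239 50.0
shift/0.08: [-0.005 -0.012  0.078]
turn/90: [-0.0003 -0.0008  0.    ]
t 17.7 pos [0.6022 0.0775 0.1834] yaw_x 107.79 zaxis [-0.001  0.001 -1.   ] q [-0.06  0.58  1.54  0.    1.03 -0.37] F [ 1.5 -3.5 -3.4] w 0.0238 50.0
shift/0.08: [-0.004 -0.009  0.017]
turn/90: [-0.0006 -0.001  -0.0001]
```

```bash
python3 -m inch '[0,0,0.02,0,0,0,0,0,0.02,0,0,0,0,0,0.02,0,0,0]' >/dev/null;python3 go.py 0.6016 0.077 0.182 107.8
python3 -m inch '[0,0,0.015,0,0,0,0,0,0.03,0,0,0,0,0,0.03,0,0,0]' >/dev/null;python3 go.py 0.6016 0.077 0.182 107.8
```

```text
t 17.95 pos [0.6022 0.0776 0.182 ] yaw_x 107.79 zaxis [-0.001  0.001 -1.   ] q [-0.06  0.58  1.54  0.    1.03 -0.37] F [ 2.1 -3.  -2.3] w 0.0239 50.0
shift/0.08: [-0.004 -0.009  0.001]
turn/90: [-0.0006 -0.001  -0.0001]
t 18.2 pos [0.6023 0.0775 0.1806] yaw_x 107.81 zaxis [-0.001  0.001 -1.   ] q [-0.06  0.58  1.54  0.    1.02 -0.37] F [-0.5 -5.4  3.1] w 0.0239 50.0
shift/0.08: [-0.003 -0.011 -0.017]
turn/90: [-0.0002 -0.0009  0.0001]
```

Seating contact at z ≈ 0.181; press a little more, then tug back to confirm.

```bash
python3 -m inch '[0,0,0.02,0,0,0,0,0,0.04,0,0,0,0,0,0.04,0,0,0]' >/dev/null;python3 go.py 
python3 -m inch '[-0.03,0,-0.03,0,0,0,-0.06,0,-0.03,0,0,0,-0.06,0,-0.03,0,0,0]' >/dev/null;python3 go.py
python3 -m inch '[0.055,0,0,0,0,0,0.055,0,0,0,0,0,0.055,0,0,0,0,0]' >/dev/null;python3 go.py
```

```text
t 18.45 pos [0.6025 0.0774 0.1783] yaw_x 107.84 zaxis [-0.     0.001 -1.   ] q [-0.06  0.58  1.54  0.    1.02 -0.37] F [-1.3 -5.4  8.3] w 0.0239 50.0
t 18.7 pos [0.6018 0.0769 0.1785] yaw_x 107.68 zaxis [-0.005  0.009 -1.   ] q [-0.06  0.58  1.54  0.01  1.02 -0.37] F [-0.7  7.5  0.4] w 0.0236 50.0
t 18.95 pos [0.6021 0.0773 0.1789] yaw_x 107.83 zaxis [-0.002  0.001 -1.   ] q [-0.06  0.58  1.54  0.    1.02 -0.37] F [ 1.2 -3.5  0.7] w 0.0233 50.0
```

```bash
python3 -m inch '[0,0,0.04,0,0,0,0,0,0.06,0,0,0,0,0,0.06,0,0,0]' >/dev/null;python3 go.py 
python3 -m inch '[0,0,-0.07,0,0,0,0,0,-0.07,0,0,0,0,0,-0.07,0,0,0]' >/dev/null;python3 go.py
```

```text
t 19.2 pos [0.6037 0.0779 0.1778] yaw_x 107.79 zaxis [ 0.003  0.003 -1.   ] q [-0.06  0.58  1.54  0.    1.01 -0.37] F [-2.2 -1.9 16.8] w 0.0236 50.0
t 19.45 pos [0.6027 0.0774 0.1805] yaw_x 107.78 zaxis [ 0.     0.002 -1.   ] q [-0.06  0.58  1.54  0.    1.02 -0.37] F [ 0.5 -1.7  7.2] w 0.024 50.0
```

```bash
python3 -m inch '[0,0,0,0,0,0,0,0,0,0,0,0,0,0,0,0,0,0,0,0,0,0,0,0,0,0,0,0,0,0,0,0,0,0,0,0]' 60;  python3 -m inch '[0,0,-0.25,0,0,0,0,0,-0.6,0,0,0,0,0,-1,0,0,0,0,0,-1,0,0,0]' >/dev/null; python3 -m inch '[0,0,-0.5,0,0,0,-0.2,0,-1,0,0,0,-0.5,0,-1,0,0,0,-0.5,0,-1,0,0,0]' >/dev/null; python3 -m inch '[0,0.3,-0.1,0,0,0,0,0.6,-0.1,0,0,0,0,1,-0.1,0,0,0,0,1,-0.1,0,0,0]' 0 >/dev/null; python3 go.py
python3 - <<'E'
from h import *
s=camera("side")[...,::-1]
cv2.imwrite("pics/c8.png",cv2.resize(s[120:240,230:390],None,fx=5,fy=5,interpolation=2))
E
```

```text
time: 19.95
position: [0.6018, 0.0776, 0.1792]
tool_rot: [0.589, 0.808, -0.0, -0.002]
ft_force: [-0.5, -0.7, -0.2]
grip_width: 0.0546
grip_force: 0.0
t 20.95 pos [0.6944 0.065  0.3449] yaw_x 107.84 zaxis [-0.     0.003 -1.   ] q [-0.07  0.55  1.1   0.    1.49 -0.38] F [-0.  -0.3 -0.2] w 0.0408 0.0
```

View pics/c8.png

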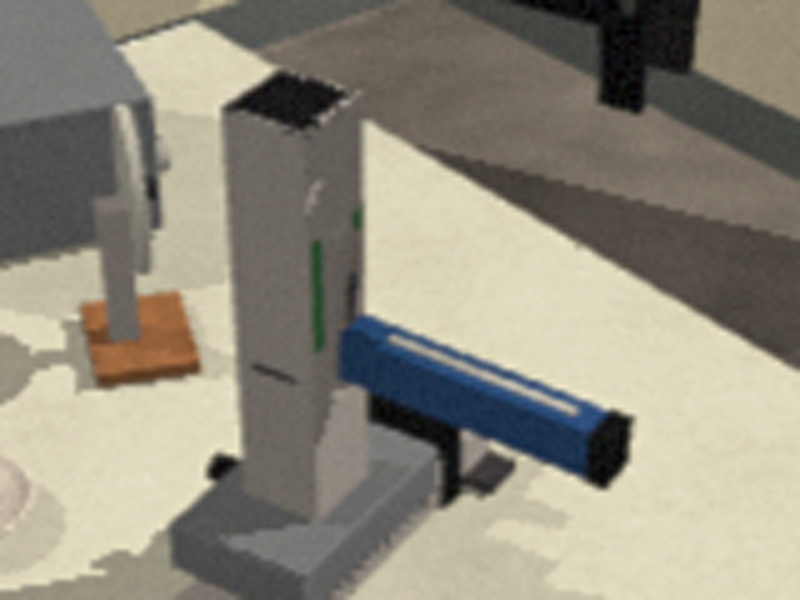

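```bash
python3 - <<'E'
from h import *
a=np.radians(107.83); d=np.array([np.cos(a),np.sin(a),0]); yv=np.array([-d[1],d[0],0]); seat=np.array([.57528,.15894,.18])
for dz in(0,.013):
  for x,y,z in((.08,.012,.015),(.08,.012,-.015),(-.08,.012,.015),(-.08,.012,-.015),(-.08,-.012,.015)):
    u=proj("side",seat+d*(x-.086)+yv*y+np.array([0,0,z-.007+dz])); print(dz,(x,y,z),np.round((u+.5-[230,120])*5))
for s in (1,-1):
  u=proj("side",seat+yv*.025*s+[0,0,.13]);print("cap",np.round((u+.5-[230,120])*5))
E
python3 go.py 0.6227 0.1325 0.345
```

```text
0 (0.08, 0.012, 0.015) [336. 336.]
0 (0.08, 0.012, -0.015) [337. 383.]
0 (-0.08, 0.012, 0.015) [610. 435.]
0 (-0.08, 0.012, -0.015) [606. 484.]
0 (-0.08, -0.012, 0.015) [633. 410.]
0.013 (0.08, 0.012, 0.015) [335. 315.]
0.013 (0.08, 0.012, -0.015) [336. 363.]
0.013 (-0.08, 0.012, 0.015) [611. 413.]
0.013 (-0.08, 0.012, -0.015) [608. 463.]
0.013 (-0.08, -0.012, 0.015) [634. 389.]
cap [304. 133.]
cap [362.  92.]
t 21.0 pos [0.6919 0.0644 0.3447] yaw_x 107.85 zaxis [-0.004  0.002 -1.   ] q [-0.07  0.55  1.11  0.    1.49 -0.38] F [-0.1 -0.4 -0.8] w 0.0373 0.0
shift/0.08: [ 1.075 -0.563  0.002]
```

```bash
python3 -m inch '[0.4,0,-0.05,0,0,0,0.8,0,-0.05,0,0,0,1,0,-0.05,0,0,0,1,0,-0.05,0,0,0,1,0,-0.05,0,0,0]' 0 10 >/dev/null; python3 go.py 0.6295 0.2026 0.285 107.8
```

```text
t 21.42 pos [0.6653 0.1402 0.3513] yaw_x 107.91 zaxis [-0.003  0.    -1.   ] q [ 0.04  0.52  1.14  0.    1.48 -0.27] F [ 0.4 -0.5  0. ] w 0.0049 0.0
shift/0.08: [ 0.879 -0.184  0.831]
turn/90: [-0.0015 -0.0007  0.0013]
```

```bash
python3 -m inch '[0.4,0,0,0,0,0,0.88,0,0,0,0,0,0.88,-0.1,0.3,0,0,0,0.88,-0.1,0.83,0,0,0,0.88,-0.1,0.83,0,0,0,0.88,-0.1,0.83,0,0,0,0.88,-0.1,0.83,0,0,0]' >/dev/null; python3 go.py 0.6057 0.195 0.285 107.8
python3 -m inch '[0,-0.1,0,0,0,0,0,-0.2,0,0,0,0,0,-0.3,0,0,0,0,0,-0.4,0,0,0,0,0,-0.5,0,0,0,0,0,-0.5,0,0,0,0]' >/dev/null; python3 go.py 0.5027 0.16 0.285 107.8
```

```text
t 22.0 pos [0.6384 0.2032 0.2865] yaw_x 107.71 zaxis [-0.     0.001 -1.   ] q [ 0.14  0.55  1.26  0.    1.33 -0.17] F [0.9 0.7 1.4] w 0.0006 0.0
shift/0.08: [ 0.027 -0.421  0.018]
turn/90: [ 0.0002 -0.0008 -0.001 ]
t 22.5 pos [0.5974 0.1917 0.2863] yaw_x 107.8 zaxis [-0.002  0.001 -1.   ] q [ 0.13  0.49  1.38  0.    1.28 -0.18] F [0.3 0.2 0.3] w 0.0007 0.0
shift/0.08: [-0.016 -1.249  0.018]
turn/90: [-0.001  -0.0012 -0.    ]
```

```bash
python3 -m inch '[0,-0.06,0,0,0,0,0,-0.12,0,0,0,0,0,-0.18,0,0,0,0,0,-0.24,0,0,0,0,0,-0.3,0,0,0,0,0,-0.36,0,0,0,0]' ; python3 -m inch '[0,-0.07,0,0,0,0,0,-0.14,0,0,0,0,0,-0.21,0,0,0,0,0,-0.28,0,0,0,0,0,-0.35,0,0,0,0,0,-0.42,0,0,0,0,0,-0.49,0,0,0,0,0,-0.56,0,0,0,0]' >/dev/null; python3 go.py 0.4886 0.157 0.285 107.8
```

```text
time: 23.0
position: [0.5716, 0.1833, 0.2859]
tool_rot: [0.589, 0.808, 0.001, -0.001]
ft_force: [3.0, 1.9, 3.3]
grip_width: 0.0008
grip_force: 2.0
t 23.67 pos [0.5284 0.1694 0.2856] yaw_x 107.8 zaxis [-0.002  0.002 -1.   ] q [ 0.11  0.39  1.56  0.    1.2  -0.2 ] F [3.3 2.4 4.1] w 0.0007 2.1
shift/0.08: [ 0.004 -0.521  0.008]
turn/90: [-0.0007 -0.0012 -0.    ]
```

```bash
python3 -m inch '[0,-0.07,0,0,0,0,0,-0.14,0,0,0,0,0,-0.21,0,0,0,0,0,-0.28,0,0,0,0,0,-0.32,0,0,0,0,0,-0.35,0,0,0,0]' >/dev/null; python3 go.py 0.4886 0.157 0.285 107.8;  python3 -m inch '[0,-0.03,0,0,0,0,0,-0.06,0,0,0,0,0,-0.09,0,0,0,0,0,-0.12,0,0,0,0,0,-0.12,0,0,0,0]' >/dev/null; python3 go.py 0.4886 0.157 0.285 107.8
```

```text
t 24.17 pos [0.5014 0.1608 0.2853] yaw_x 107.8 zaxis [-0.003  0.001 -1.   ] q [ 0.1   0.35  1.63  0.    1.17 -0.21] F [3.3 1.3 3. ] w 0.0008 1.9
shift/0.08: [ 0.004 -0.167  0.004]
turn/90: [-0.0015 -0.0013 -0.    ]
t 24.58 pos [0.4993 0.16   0.2858] yaw_x 107.72 zaxis [ 0.013  0.007 -1.   ] q [ 0.09  0.34  1.64  0.01  1.15 -0.22] F [15.1  8.7 -7.3] w 0.0008 7.8
shift/0.08: [ 0.005 -0.138  0.008]
turn/90: [ 0.0094 -0.0016 -0.0009]
```

```bash
python3 -m inch '[0,0,0,0,0,0,0,0,0,0,0,0,0,0.15,0,0,0,0,0,0.4,0,0,0,0,0,0.7,0,0,0,0,0,0.7,0,0,0,0]' >/dev/null; python3 -m inch '[0,0.2,-0.5,0,0,0,0,0.5,-1,0,0,0,0,0.8,-1,0,0,0,0,0.8,-1,0,0,0]' >/dev/null; python3 -m inch '[0.3,0.3,-0.3,0,0,0,0.6,0.6,-0.3,0,0,0,0.6,1,-0.3,0,0,0,0.6,1,-0.3,0,0,0]' >/dev/null; python3 go.py; python3 - <<'E'
from h import *
s=camera("side");t=camera("top");np.save("sF.npy",s);np.save("tF.npy",t)
for n in("side","top"):
  for th in("upright_top","bracket_center","dish","protractor","ruler"):
    for e in cut_out(n,th)[:1]: print(n,th,round(e["conf"],2),np.round(e["bbox"]))
a=np.radians(107.83); d=np.array([np.cos(a),np.sin(a),0]); yv=np.array([-d[1],d[0],0])
U=np.array([.52627,.16944,0])
for sv in(.13,.14):
  c=U+yv*(sv-.07); P=np.array([proj("side",c+d*x+yv*y+[0,0,z]) for x in(-.025,.025) for y in(-.025,.025) for z in(.07,.31)]); print(sv,"pred upright bbox",np.round(P.min(0)),np.round(P.max(0)))
  P=np.array([proj("side",c-d*.111+d*x+yv*y+[0,0,.173+z]) for x in(-.08,.08) for y in(-.012,.012) for z in(-.015,.015)]); print("pred bar bbox",np.round(P.min(0)),np.round(P.max(0)))
h=cv2.cvtColor(s,cv2.COLOR_RGB2HSV); m=(h[...,0]>98)&(h[...,0]<125)&(h[...,1]>110)&(h[...,2]>50); m[:,:200]=0
k,l,st,ce=cv2.connectedComponentsWithStats(m.astype(np.uint8)); print([x[:5].tolist() for x in st[1:] if x[4]>60])
E
```

```text
t 25.75 pos [0.6709 0.2662 0.3854] yaw_x 107.89 zaxis [-0.005 -0.    -1.   ] q [ 0.22  0.57  0.96  0.    1.61 -0.09] F [-0.8 -0.9 -0.2] w 0.0 0.0
side upright_top 0.76 [236. 152. 298. 269.]
side bracket_center 0.94 [266. 186. 332. 245.]
side dish 0.56 [204. 210. 236. 228.]
side ruler 0.65 [363. 246. 433. 285.]
top upright_top 0.77 [265. 210. 307. 260.]
top bracket_center 0.56 [287. 204. 341. 230.]
top dish 0.55 [287. 205. 344. 234.]
top ruler 0.58 [325. 153. 384. 168.]
0.13 pred upright bbox [246. 150.] [282. 246.]
pred bar bbox [272. 202.] [335. 240.]
0.14 pred upright bbox [243. 151.] [279. 248.]
pred bar bbox [270. 204.] [333. 242.]
[[272, 205, 57, 35, 669]]
```

```bash
python3 - <<'E'
from h import *
def cap(s,n):
    im=np.load(s); g=cv2.cvtColor(im,cv2.COLOR_RGB2GRAY); return g
for n,a,b,box in(("side","side0.npy","sF.npy",(130,160,262,322)),("top","top0.npy","tF.npy",(176,204,250,282))):
    A=cap(a,n);B=cap(b,n); y0,y1,x0,x1=box; r=cv2.matchTemplate(B[120:300,200:340],A[y0:y1,x0:x1],cv2.TM_CCOEFF_NORMED); _,v,_,(mx,my)=cv2.minMaxLoc(r)
    p=r[max(my-1,0):my+2,max(mx-1,0):mx+2]; sx=(p[1,0]-p[1,2])/(2*(p[1,0]+p[1,2]-2*p[1,1])); sy=(p[0,1]-p[2,1])/(2*(p[0,1]+p[2,1]-2*p[1,1]))
    u=np.array([mx+sx+200-x0,my+sy+120-y0]); c0=np.array([(x0+x1)/2,(y0+y1)/2]); z=.31
    D=onz(n,*(c0+u),z)-onz(n,*c0,z); print(n,v,u,D[:2],np.linalg.norm(D),np.degrees(np.arctan2(D[1],D[0])))
E
python3 -m inch '[0,0,0,0,0,0,0,0,0,0,0,0]'
```

```text
side 0.6337711215019226 [-37.95662  105.966125] [-0.27322752 -0.25296902] 0.3723527919051275 -137.20479125427306
top 0.8457388281822205 [12.746033 38.912933] [-0.10439372 -0.03295186] 0.10947088301152041 -162.48170748757957
time: 26.52
position: [0.669, 0.2648, 0.3896]
tool_rot: [0.589, 0.808, 0.0, -0.001]
ft_force: [0.6, 0.3, -0.6]
grip_width: 0.0009
grip_force: 0.0
```

```bash
python3 -c "
from rig import *
print(hand_in())"
```

```text
the job is handed in; nothing more can be done
None
```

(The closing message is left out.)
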